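# Let the mixing balls out of a tilted bowl past a card

## Robot

A 6-joint arm with a two-finger parallel gripper is mounted at the origin on the work surface. World frame = base frame: x ahead of the robot, y to its left, z up, the work surface at z = 0. Lengths are in m, angles in rad, forces in N, time in s.
With the tool pointing down it reaches from about 0.35 to 0.925 m from the base axis. Payload 6.4 kg.
Tool frame: the origin (TCP) lies between the finger pads; the fingertips stand r.finger_overhang ahead of it and the grasp point (between the pads) lies 3 mm ahead of it (r.finger_overhang is the distance from the TCP to the fingertips, in m); x points along the fingers, y is the direction in which the jaws open and shut, and the axes are right-handed (so a half turn about x gives the same grasp; the last joint's range is limited). The gripper opens to 85 mm and grips with 20 to 120 N. Pads are 22 mm wide; open, the fingers measure 114 mm over their backs; the gripper's body (76 mm by 85 mm) begins 54 mm behind the grasp point. The pads swing forward as they close: fully open they stand 13 mm farther back than shut.
Start: joints at [1.056, 0.245, 1.558, -0, 1.339, -0.174], TCP at [0.217, 0.613, 0.253] pointing down, gripper open.
Joint ranges: [-3.13, 3.13], [-1.02, 2.26], [0.13, 2.54], [-0.95, 4.09], [0.21, 2.88], [-2.74, 2.74]. Speed limits (rad/s): [2.57, 2.57, 3.14, 3.14, 3.14, 3.14].

## Interface

Orientations are given as a unit quaternion [w, x, y, z].
In Python, from station import r gives the robot as it stands. The module is installed in compiled form; this text tells all that it offers.
- The arm moves only by the tool play_rows, never from a script. Its argument "motion" is a list of rows, each an object with "fingers": the opening in per cent of the stroke, from 0 (shut) to 100 (fully open); "delta_pos": the shift along the tool's x, y, z in cm, a list of three; "twist": the turn about the tool's x in degrees. A call has 1 to 20 rows; each row shifts and turns the pose as measured when the row begins, along the tool's axes as they then stand; what a row does not reach is not made up. A row lasts 1/12 s, in which the tool goes at most 41.7 mm and 7.16 degrees, less where a joint would pass 70% of its speed; a pose out of reach is approached as far as the arm can. A call with a gripper value outside its range is refused whole. The fingers move at their own pace and stop on an object; "newtons" is the grip in N (left out, the last holds). Time passes only in rows, so rows that do not move let the fingers close. It gives the time, the measured TCP pose, the force and the opening at its end, in the units of the state.
- r.get_obs(): the state, without advancing time (a new reading comes with each control period).
- r.capture(name): name is "scene" or "top" or "wrist"; returns a dict with "color" (480x640x3 uint8, red, green, blue), "mtx" (3x3 intrinsics, pixels), "xyz" and "orientation" of the camera in the world. Camera axes: x right, y down, z forward; pixel columns grow to the right and rows downward; lengths in m; the calibration is good to about 2 mm. A picture is of the moment at which its call begins. There is no depth.
- r.sign_off(): hands the job in, once; it reports no verdict.
Trained networks look in the newest picture that a camera, given by its name, has taken for a name from the list of things; names that differ only in an ending like _2 or _b are one class to them, and where a whole thing is asked for, a point or a joint stands for the part that bears it (a point fixed in the world has none). Each returns a list of dicts, best first, with "confidence" (0 to 1); they miss things now and then, are a little off and sometimes report something else, mostly with a low value. They report only what shows in the picture. A call takes as long as a camera call. They do not tell look-alikes from the thing itself.
- r.search_frame(query, camera): "box" ([left, top, right, bottom] in pixels, round what is visible of it).
- r.place_of(query, camera): "point" ([column, row] in pixels: a listed point, or the origin of a listed thing).
The state is a dict: "time": time; "qpos": joint angles; "joint_vel": joint speeds; "tau": joint torques, N m; "eef_pos": TCP position; "orientation": TCP orientation; "force": force on the tool from outside, world axes, zero at the start; "torque": the same for the moment, N m; "gripper_width": finger opening in m.
Only numpy, scipy, OpenCV 4.12 (cv2) and the standard library are available. Lean on these libraries where they do the work, as an engineer would, in place of code of your own. Each camera call takes 0.05 s, during which the arm holds its last target. There are 200 camera calls.

## Task

Set the steel catch tray with the handle on the bench under the outlet corner of the tilted metal bowl. Then take hold of the white card that closes the bowl's mouth and draw it back along the rim, away from the outlet corner, by about 40 mm, so that most of the rim stays blocked and the three steel balls roll out through the narrow gap into the tray; keep hold of the card until all three are in the tray, then let go and leave the card standing on the rim.

Things in the scene. Friction and masses are not known exactly. Their poses are not given: they have to be found in the camera images.
- bowl: Fixed half-round metal bowl, 150 mm wide, tilted on a stand, straight open mouth on its +y side. Axes level: x along the mouth to the low outlet corner, y out of the mouth. Origin: on the bench below the lip's edge where the balls roll off. Lip underside 43 mm or more above the bench; nothing passes y = 0, stand behind y = -40 mm. The rim rises 10 degrees towards -x; the floor also falls to the mouth.
- card: White card on edge across the mouth, loose, 100 g, 164 x 8 x 48 mm on a 12 mm wide foot; on top a grip bar 60 mm long, 14 thick, 30 high. Origin: bar's centre; x along it as bowl x. Shut (at the start) it is at x -74, y -12, z 131 mm in the bowl's frame. Slides in a track to bowl -x, rising 10 degrees (5 mm in 30), gap = slide, and stays where left. A 30 to 48 mm gap lets all balls out in about 3 s.
- tray: Loose open steel tray, 90 x 82 mm, 28 high, 3 mm walls, 180 g, with a solid handle block at its +x end: 52 long, 22 wide (y), 40 high, centre 71 mm from the origin. Origin: centre of the open part's underside; x to the handle. It catches the balls with its handle pointing straight out of the mouth (tray x along bowl y) and its origin about 30 mm out (bowl +y) from the bowl's origin.
- ball_a: one of three plain steel mixing balls, 16 mm across, 17 g, origin at its centre; all three lie in the bowl behind the card, near the bowl's low corner, and roll out by themselves once there is a gap
- ball_b: one of three plain steel mixing balls, 16 mm across, 17 g, origin at its centre; all three lie in the bowl behind the card, near the bowl's low corner, and roll out by themselves once there is a gap
- ball_c: one of three plain steel mixing balls, 16 mm across, 17 g, origin at its centre; all three lie in the bowl behind the card, near the bowl's low corner, and roll out by themselves once there is a gap
Not all that is in view belongs to the job. Leave any yellow look-alike of the tray alone.

How it is judged:
By the outcome, as a careful person would: the job done as asked, in the order asked, and still so for the second after the job is handed in, with the robot touching nothing.
It also fails if it takes over 48 s, if anything falls off the work surface, if the arm or the gripper's body presses on something with over 40 N, if the wrist force passes 120 N, or if a joint passes its speed limit or range.

## Working session

There is one attempt and no reset: what is moved stays moved. The work goes in short steps, Python scripts to look and compute and a tool call to move; the robot and the scene stay as the last step left them, time stands still between calls to the robot, and variables do not carry over. Pictures are saved under pics/ and viewed, about 8 in all and at most 12, crops included, and the job is handed in when it is done.

Besides the shell and the picture viewer there is one more tool, called after "Call:" as a command line: name --argument value ..., lists and objects as JSON in quotes. play_rows: Moves the arm, as the interface text tells. Its arguments: {"type":"object","properties":{"motion":{"type":"array"},"newtons":{"type":"number"}},"required":["motion"]}

```bash
mkdir -p pics; cat > h.py <<'E'
from station import r
import cv2, numpy as np
from scipy.spatial.transform import Rotation as R
def rot(q): return R.from_quat([q[1],q[2],q[3],q[0]]).as_matrix()
def ray(c,p):
    d=np.linalg.inv(np.array(c["mtx"]))@[p[0],p[1],1]; return np.array(c["xyz"]),rot(c["orientation"])@d
def at_z(c,p,z):
    o,d=ray(c,p); return o+d*(z-o[2])/d[2]
def proj(c,X):
    v=rot(c["orientation"]).T@(np.array(X)-c["xyz"]); u=np.array(c["mtx"])@v; return u[:2]/u[2]
def tri(obs):
    A=0;b=0
    for c,p in obs:
        o,d=ray(c,p); d/=np.linalg.norm(d); M=np.eye(3)-np.outer(d,d); A=A+M;b=b+M@o
    return np.linalg.solve(A,b)
def save(c,n,crop=None,s=1):
    im=c["color"][:,:,::-1]
    if crop: im=im[crop[1]:crop[3],crop[0]:crop[2]]
    cv2.imwrite("pics/"+n,cv2.resize(im,None,fx=s,fy=s))
E
python3 - <<'E'
from h import *
cs={}
for n in("scene","top","wrist"):
    cs[n]=c=r.capture(n)
    print(n,np.round(c["xyz"],3),np.round(rot(c["orientation"]),2).tolist())
    for q in("bowl","card","tray","ball_a"):
        print(q,[(np.round(d["point"],1).tolist(),round(d["confidence"],2)) for d in r.place_of(q,n)][:4],[(np.round(d["box"]).tolist(),round(d["confidence"],2)) for d in r.search_frame(q,n)][:3])
o=r.get_obs();print(o["eef_pos"],rot(o["orientation"]).round(3).tolist(),o["gripper_width"],o["time"],r.finger_overhang)
cv2.imwrite("pics/1.png",cv2.resize(np.vstack([cs["scene"]["color"],cs["top"]["color"]])[:,:,::-1],(400,600)))
save(cs["scene"],"scene.png");save(cs["top"],"top.png")
E
```

```text
scene [ 0.816 -0.347  0.89 ] [[0.82, 0.43, -0.37], [0.57, -0.63, 0.53], [-0.0, -0.65, -0.76]]
bowl [([296.6, 418.2], 0.68)] [([172.0, 353.0, 302.0, 479.0], 0.56)]
card [] [([197.0, 367.0, 294.0, 416.0], 0.55)]
tray [([275.4, 183.5], 0.87), ([460.4, 222.3], 0.67), ([382.2, 254.7], 0.66), ([245.8, 380.6], 0.27)] [([432.0, 198.0, 497.0, 247.0], 0.85), ([348.0, 222.0, 409.0, 279.0], 0.76), ([251.0, 159.0, 298.0, 208.0], 0.69)]
ball_a [([269.0, 412.1], 0.67), ([278.9, 414.4], 0.55), ([261.9, 406.3], 0.46)] [([255.0, 403.0, 266.0, 414.0], 0.65), ([271.0, 412.0, 282.0, 422.0], 0.56)]
top [0.167 0.182 1.245] [[0.04, -0.97, 0.22], [-1.0, -0.04, 0.01], [-0.01, -0.22, -0.98]]
bowl [([434.0, 194.7], 0.84)] [([434.0, 177.0, 502.0, 272.0], 0.64)]
card [([433.5, 194.8], 0.61), ([461.5, 204.9], 0.58)] [([445.0, 180.0, 471.0, 250.0], 0.72)]
tray [([199.5, 172.7], 0.7), ([272.2, 212.1], 0.68), ([240.6, 349.1], 0.65)] [([172.0, 137.0, 219.0, 193.0], 0.92), ([247.0, 189.0, 290.0, 247.0], 0.76), ([213.0, 314.0, 268.0, 376.0], 0.63)]
ball_a [] []
wrist [0.146 0.637 0.374] [[0.33, 0.9, 0.28], [0.94, -0.32, -0.1], [-0.0, 0.3, -0.95]]
bowl [] []
card [] []
tray [([79.0, 264.8], 0.89)] [([19.0, 218.0, 118.0, 367.0], 0.6)]
ball_a [] []
[0.21726479 0.6126111  0.25327607] [[-0.0, 0.334, 0.942], [-0.0, 0.942, -0.334], [-1.0, -0.0, -0.0]] 0.08541321083552846 1.35 0.022
```

View pics/scene.png

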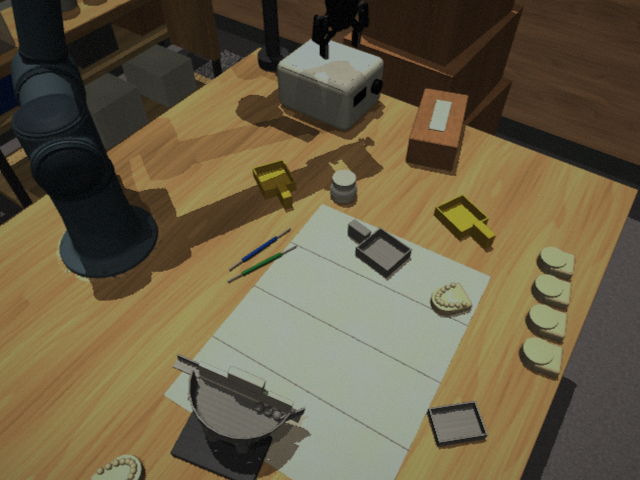

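View pics/top.png

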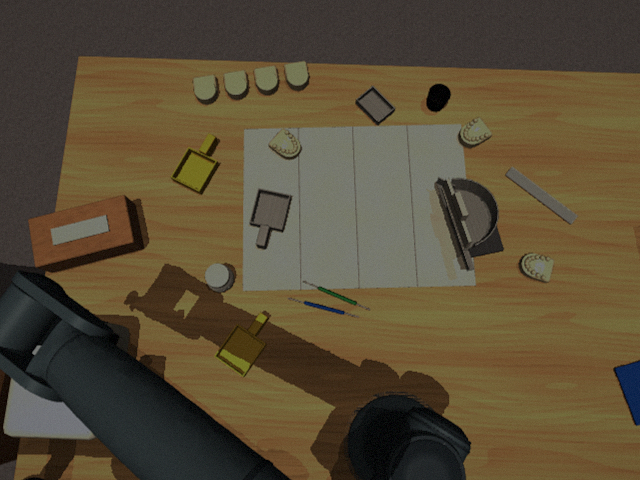

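The tray is the grey one with a handle, at scene (382,254) and top (270,212). The yellow ones and the handle-less grey one are decoys. The bowl is at top (465,215), its mouth faces world +y, and the low corner is at the image-top end (larger x). Next I'll overlay models on the crops.

```bash
cat >> h.py <<'E'
def box(cx,cy,z0,l,w,h):
    return [np.array([cx+sx*l/2,cy+sy*w/2,z0+sz*h]) for sz in(0,1) for sx,sy in((-1,-1),(1,-1),(1,1),(-1,1))]
def draw(c,im,pts,T,off,s,col):
    P=[((proj(c,T(p))-off)*s).round().astype(int) for p in pts]
    for k in(0,4):
        for i in range(4): cv2.line(im,tuple(P[k+i]),tuple(P[k+(i+1)%4]),col,1)
    for i in range(4): cv2.line(im,tuple(P[i]),tuple(P[i+4]),col,1)
def frame(o,yaw,pitch=0):
    M=R.from_euler("ZY",[yaw,pitch]).as_matrix(); return lambda p:np.array(o)+M@p
def overlay(cs,tray,ty,bowl,by,name):
    out=[]
    for n,crops in cs["crops"].items():
        c=cs[n]
        for x,y in crops:
            off=np.array([x,y]);s=3
            im=cv2.resize(c["color"][y:y+100,x:x+130,::-1],None,fx=s,fy=s,interpolation=cv2.INTER_CUBIC)
            T=frame([*tray,0],ty)
            draw(c,im,box(0,0,0,.09,.082,.028),T,off,s,(0,255,0)); draw(c,im,box(.071,0,0,.052,.022,.04),T,off,s,(0,255,255))
            B=frame([*bowl,0],by); co=B(np.array([-.074,-.012,.131])); C=frame(co,by,np.radians(10))
            draw(c,im,box(0,0,-.015,.06,.014,.03),C,off,s,(0,0,255)); draw(c,im,box(0,0,-.063,.164,.008,.048),C,off,s,(255,0,0))
            cv2.circle(im,tuple(((proj(c,[*bowl,0])-off)*s).astype(int)),3,(255,0,255),1)
            out.append(im)
    cv2.imwrite("pics/"+name,np.vstack([np.hstack(out[:2]),np.hstack(out[2:])]))
E
python3 - <<'E'
from h import *
cs={n:r.capture(n) for n in("scene","top")}
s,t=cs["scene"],cs["top"]
print("tray",at_z(s,(382.2,254.7),0),at_z(t,(272.2,212.1),0))
print("bowl",at_z(s,(296.6,418.2),0),at_z(t,(434,194.8),0))
print("card",at_z(t,(461.5,204.9),.131))
print("handle end",at_z(t,(263,247),.03),at_z(s,(350,230),.03))
print("card ends",at_z(t,(440,181),.09),at_z(t,(470,268),.12))
tr=(at_z(s,(382.2,254.7),0)+at_z(t,(272.2,212.1),0))/2
d=at_z(t,(263,247),.03)-tr; ty=np.arctan2(d[1],d[0])
b=(at_z(s,(296.6,418.2),0)+at_z(t,(434,194.8),0))/2
k=at_z(t,(440,181),.09)-at_z(t,(470,268),.12); by=np.arctan2(k[1],k[0])
print(ty,by)
cs["crops"]={"scene":[(320,200),(180,340)],"top":[(210,165),(400,165)]}
overlay(cs,tr[:2],ty,b[:2],by,"o1.png")
E
```

```text
tray [0.53235577 0.31201863 0.        ] [ 5.31898950e-01  3.07081894e-01 -2.22044605e-16]
bowl [ 0.59152122 -0.09061505  0.        ] [ 0.59136079 -0.09450883  0.        ]
card [ 0.52534138 -0.12613272  0.131     ]
handle end [0.43572733 0.32122283 0.03      ] [0.44767741 0.31022648 0.03      ]
card ends [ 0.59498403 -0.08890877  0.09      ] [ 0.38536988 -0.14416266  0.12      ]
3.0210945614195106 0.2577353829188555
```

View pics/o1.png

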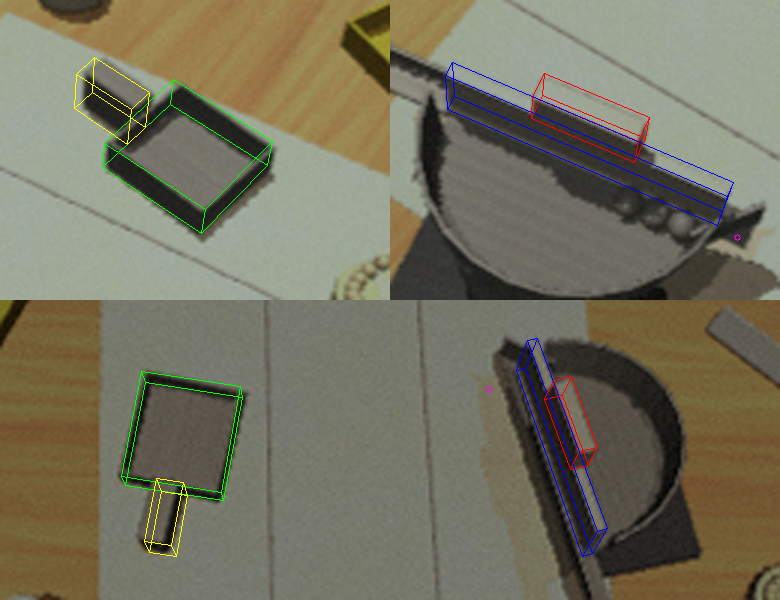

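Call:
play_rows --motion '[{"fingers":100,"delta_pos":[0,-1.96,3.28],"twist":0},{"fingers":100,"delta_pos":[0,-1.96,3.28],"twist":0},{"fingers":100,"delta_pos":[0,-1.96,3.28],"twist":0},{"fingers":100,"delta_pos":[0,-1.96,3.28],"twist":0},{"fingers":100,"delta_pos":[0,-1.96,3.28],"twist":0},{"fingers":100,"delta_pos":[0,-1.96,3.28],"twist":0},{"fingers":100,"delta_pos":[0,-1.96,3.28],"twist":0},{"fingers":100,"delta_pos":[0,-1.96,3.28],"twist":0},{"fingers":100,"delta_pos":[0,-1.96,3.28],"twist":0},{"fingers":100,"delta_pos":[0,-1.96,3.28],"twist":0},{"fingers":100,"delta_pos":[2,0,0],"twist":-6.3},{"fingers":100,"delta_pos":[2,0,0],"twist":-6.3},{"fingers":100,"delta_pos":[0,0,0],"twist":0}]' --newtons 60

```text
time: 2.53
eef_pos: [0.4738, 0.3058, 0.2153]
orientation: [0.709, 0.04, 0.703, -0.037]
force: [-0.4, 0.3, -1.4]
gripper_width: 0.0854
```

```bash
cat >> h.py <<'E'
def go(target,yaw):
    """tool-frame delta (cm) now, and twist (deg), to reach TCP target with tool y at yaw"""
    o=r.get_obs(); M=rot(o["orientation"]); d=M.T@(np.array(target)-o["eef_pos"])*100
    y=np.arctan2(M[1,1],M[0,1]); dy=np.degrees((yaw-y+np.pi/2)%np.pi-np.pi/2)
    print("t",o["time"],"tcp",o["eef_pos"].round(4),"yaw",round(np.degrees(y),1),"tilt",M[:,0].round(3),"w",round(o["gripper_width"],4),"F",np.round(o["force"],1))
    print("delta cm",d.round(2),"twist",-round(dy,1))
E
python3 - <<'E'
from h import *
c=r.capture("wrist"); print([(d["point"],d["confidence"]) for d in r.place_of("tray","wrist")][:2])
for d in r.place_of("tray","wrist")[:2]: print(at_z(c,d["point"],0))
go([.4615,.318,.13],np.radians(83.1))
cs={"wrist":c,"crops":{}}
im=c["color"][:,:,::-1].copy()
T=frame([.532,.3095,0],3.021)
draw(c,im,box(0,0,0,.09,.082,.028),T,np.zeros(2),1,(0,255,0)); draw(c,im,box(.071,0,0,.052,.022,.04),T,np.zeros(2),1,(0,255,255))
cv2.imwrite("pics/w1.png",im)
E
```

```text
[([318.1, 267.7], 0.75), ([519.4, 341.6], 0.75)]
[0.52854699 0.30905472 0.        ]
[0.63281717 0.50688168 0.        ]
t 2.6833 tcp [0.4748 0.3078 0.2196] yaw 83.6 tilt [ 0.015  0.007 -1.   ] w 0.0857 F [-0.3 -0.   0.8]
delta cm [ 8.94  0.78 -1.57] twist 0.5
```

View pics/w1.png

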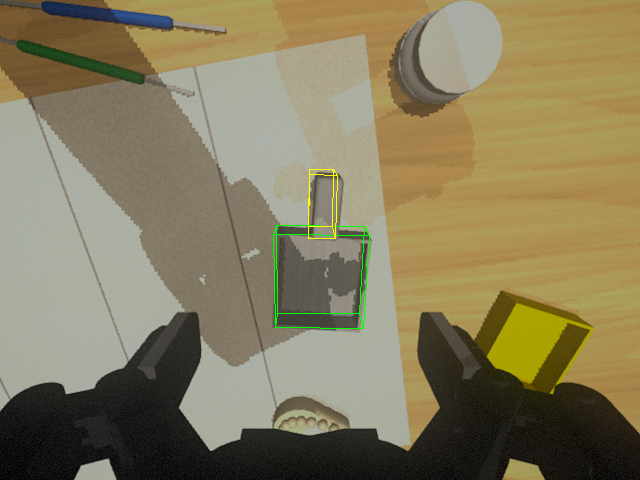

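Tray found where expected at (318,268). The handle sits a few pixels right of my model, so its yaw is about 3° less than I estimated. I'll measure it.

```bash
python3 - <<'E'
from h import *
c=r.capture("wrist")
print(at_z(c,(328,174),.04),at_z(c,(325,230),.04))
for ty,o in((np.radians(169.5),(.531,.310)),):
    pass
s=4;off=np.array([260,150])
ims=[]
for yd,o in((169.5,(.5315,.3105)),(171,(.5315,.3115))):
    im=cv2.resize(c["color"][150:340,260:385,::-1],None,fx=3,fy=3,interpolation=cv2.INTER_CUBIC)
    T=frame([*o,0],np.radians(yd))
    draw(c,im,box(0,0,0,.09,.082,.028),T,off,3,(0,255,0)); draw(c,im,box(.071,0,0,.052,.022,.04),T,off,3,(0,255,255)); ims.append(im)
cv2.imwrite("pics/w2.png",np.hstack(ims))
E
```

```text
[0.43839286 0.3279989  0.04      ] [0.48401451 0.32111566 0.04      ]
```

View pics/w2.png

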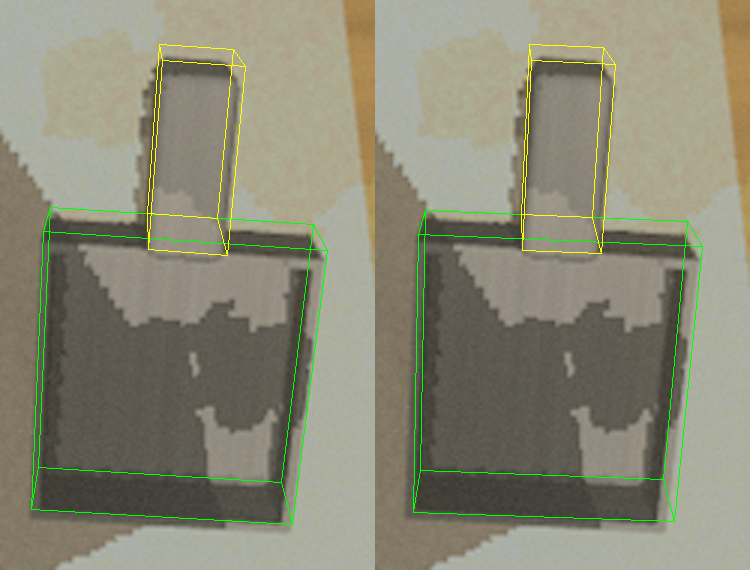

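```bash
python3 -c "
from h import *
go([.464,.3205,.030],np.radians(81.5))"
```

```text
t 2.7333 tcp [0.475  0.3081 0.2201] yaw 83.7 tilt [ 0.016  0.008 -1.   ] w 0.0858 F [-0.5 -0.5 -1. ]
delta cm [19.    0.93 -1.52] twist 2.2
```

Call:
play_rows --motion '[{"fingers":100,"delta_pos":[1,0.45,-0.76],"twist":2.2},{"fingers":100,"delta_pos":[2,0.47,-0.76],"twist":0},{"fingers":100,"delta_pos":[3,0,0],"twist":0},{"fingers":100,"delta_pos":[3,0,0],"twist":0},{"fingers":100,"delta_pos":[2.5,0,0],"twist":0},{"fingers":100,"delta_pos":[1,0,0],"twist":0},{"fingers":100,"delta_pos":[0,0,0],"twist":0},{"fingers":100,"delta_pos":[0,0,0],"twist":0}]'

```text
time: 3.4
eef_pos: [0.4683, 0.3299, 0.105]
orientation: [0.718, 0.061, 0.692, -0.046]
force: [0.2, 0.5, 0.4]
gripper_width: 0.0856
```

```bash
python3 -c "
from h import *
go([.464,.3205,.030],np.radians(81.5))"
```

```text
t 3.4 tcp [0.4683 0.3299 0.105 ] yaw 81.3 tilt [ 0.038  0.018 -0.999] w 0.0856 F [0.2 0.5 0.4]
delta cm [ 7.46 -1.18 -0.55] twist -0.2
```

Call:
play_rows --motion '[{"fingers":100,"delta_pos":[1,-1.18,-0.3],"twist":0},{"fingers":100,"delta_pos":[1.4,0,0],"twist":0},{"fingers":100,"delta_pos":[1.4,0,0],"twist":0},{"fingers":100,"delta_pos":[1.4,0,0],"twist":0},{"fingers":100,"delta_pos":[1,0,0],"twist":0},{"fingers":100,"delta_pos":[0,0,0],"twist":0}]'

```text
time: 3.9
eef_pos: [0.4751, 0.3249, 0.0551]
orientation: [0.725, 0.065, 0.684, -0.042]
force: [0.2, 0.1, -0.9]
gripper_width: 0.0855
```

```bash
python3 -c "
from h import *
go([.464,.3205,.030],np.radians(81.5))"
```

```text
t 3.9 tcp [0.4751 0.3249 0.0551] yaw 81.3 tilt [ 0.061  0.028 -0.998] w 0.0855 F [ 0.2  0.1 -0.9]
delta cm [ 2.43 -0.69 -1.16] twist -0.2
```

Call:
play_rows --motion '[{"fingers":100,"delta_pos":[0.8,-0.5,-0.7],"twist":0},{"fingers":100,"delta_pos":[0.9,-0.2,-0.7],"twist":0},{"fingers":100,"delta_pos":[0.9,0,-0.3],"twist":0},{"fingers":100,"delta_pos":[0,0,0],"twist":0},{"fingers":100,"delta_pos":[0,0,0],"twist":0}]'

```text
time: 4.32
eef_pos: [0.4595, 0.3224, 0.0298]
orientation: [0.727, 0.066, 0.682, -0.041]
force: [0.5, 0.1, 0.9]
gripper_width: 0.085
```

```bash
python3 -c "
from h import *
go([.464,.3205,.030],np.radians(81.5))"
```

```text
t 4.3167 tcp [0.4595 0.3224 0.0298] yaw 81.3 tilt [ 0.067  0.031 -0.997] w 0.085 F [0.5 0.1 0.9]
delta cm [ 0.   -0.12  0.47] twist -0.2
```

Within 5 mm along the handle, which is fine. Closing.

Call:
play_rows --motion '[{"fingers":100,"delta_pos":[0,-0.12,0.3],"twist":0},{"fingers":15,"delta_pos":[0,0,0],"twist":0},{"fingers":15,"delta_pos":[0,0,0],"twist":0},{"fingers":15,"delta_pos":[0,0,0],"twist":0},{"fingers":15,"delta_pos":[0,0,0],"twist":0},{"fingers":15,"delta_pos":[0,0,0],"twist":0},{"fingers":15,"delta_pos":[0,0,0],"twist":0},{"fingers":15,"delta_pos":[0,0,0],"twist":0},{"fingers":15,"delta_pos":[0,0,0],"twist":0}]' --newtons 70

```text
time: 5.07
eef_pos: [0.464, 0.321, 0.0322]
orientation: [0.728, 0.067, 0.681, -0.041]
force: [0.8, 0.1, -1.5]
gripper_width: 0.0212
```

```bash
python3 -c "
from h import *
go([.464,.3205,.060],np.radians(81.5))"
```

```text
t 5.0667 tcp [0.464  0.321  0.0322] yaw 81.3 tilt [ 0.069  0.031 -0.997] w 0.0212 F [ 0.8  0.1 -1.5]
delta cm [-2.77  0.06  0.18] twist -0.2
```

Call:
play_rows --motion '[{"fingers":15,"delta_pos":[-1.5,0,0],"twist":0},{"fingers":15,"delta_pos":[-1.5,0,0],"twist":0},{"fingers":15,"delta_pos":[0,0,0],"twist":6},{"fingers":15,"delta_pos":[0,0,0],"twist":7},{"fingers":15,"delta_pos":[0,0,0],"twist":7},{"fingers":15,"delta_pos":[0,0,0],"twist":7},{"fingers":15,"delta_pos":[0,0,0],"twist":7},{"fingers":15,"delta_pos":[0,0,0],"twist":7},{"fingers":15,"delta_pos":[0,0,0],"twist":7},{"fingers":15,"delta_pos":[0,0,0],"twist":7},{"fingers":15,"delta_pos":[0,0,0],"twist":7},{"fingers":15,"delta_pos":[0,0,0],"twist":5},{"fingers":15,"delta_pos":[0,0,0],"twist":0}]'

```text
time: 6.15
eef_pos: [0.4552, 0.3178, 0.0556]
orientation: [0.559, 0.463, 0.541, -0.424]
force: [-0.1, 0.8, -2.5]
gripper_width: 0.0207
```

```bash
python3 -c "
from h import *
go([.548,.073,.060],np.radians(14.8))"
```

```text
t 6.15 tcp [0.4552 0.3178 0.0556] yaw 12.2 tilt [ 0.055  0.028 -0.998] w 0.0207 F [-0.1  0.8 -2.5]
delta cm [-0.6   3.91 25.89] twist -2.6
```

Call:
play_rows --motion '[{"fingers":15,"delta_pos":[-0.1,0.3,1.8],"twist":-2.4},{"fingers":15,"delta_pos":[-0.1,0.4,3],"twist":0},{"fingers":15,"delta_pos":[-0.1,0.6,3.5],"twist":0},{"fingers":15,"delta_pos":[-0.1,0.6,3.5],"twist":0},{"fingers":15,"delta_pos":[-0.1,0.6,3.5],"twist":0},{"fingers":15,"delta_pos":[-0.1,0.5,3.3],"twist":0},{"fingers":15,"delta_pos":[0,0.5,3],"twist":0},{"fingers":15,"delta_pos":[0,0.3,2],"twist":0},{"fingers":15,"delta_pos":[0,0,0],"twist":0},{"fingers":15,"delta_pos":[0,0,0],"twist":0}]'

```text
time: 6.98
eef_pos: [0.5546, 0.0905, 0.0575]
orientation: [0.574, 0.442, 0.557, -0.405]
force: [-0.5, 1.0, -2.8]
gripper_width: 0.0213
```

```bash
python3 - <<'E'
from h import *
go([.548,.073,.060],np.radians(14.8))
cs={n:r.capture(n) for n in("scene","top","wrist")}
o=r.get_obs()
for n in cs:
  for q in("bowl","card","tray","ball_a"): print(n,q,[(np.round(d["point"],1).tolist(),round(d["confidence"],2)) for d in r.place_of(q,n)][:3])
c=cs["wrist"];im=c["color"][:,:,::-1].copy()
B=frame([.5914,-.0925,0],.2577); C=frame(B(np.array([-.074,-.012,.131])),.2577,np.radians(10));z=np.zeros(2)
draw(c,im,box(0,0,-.015,.06,.014,.03),C,z,1,(0,0,255)); draw(c,im,box(0,0,-.063,.164,.008,.048),C,z,1,(255,0,0))
cv2.imwrite("pics/w3.png",im)
E
```

```text
t 6.9833 tcp [0.5546 0.0905 0.0575] yaw 16.4 tilt [ 0.051  0.028 -0.998] w 0.0213 F [-0.5  1.  -2.8]
delta cm [-0.33 -1.11  1.49] twist 1.6
scene bowl [([297.3, 417.4], 0.62)]
scene card []
scene tray [([323.5, 357.6], 0.85), ([461.2, 220.7], 0.73)]
scene ball_a [([274.6, 411.7], 0.39)]
top bowl [([434.3, 196.8], 0.73)]
top card [([462.4, 205.2], 0.82)]
top tray [([242.0, 349.8], 0.66), ([198.0, 173.5], 0.6), ([459.5, 203.4], 0.2)]
top ball_a []
wrist bowl []
wrist card []
wrist tray [([307.8, 421.1], 0.66)]
wrist ball_a []
```

View pics/w3.png

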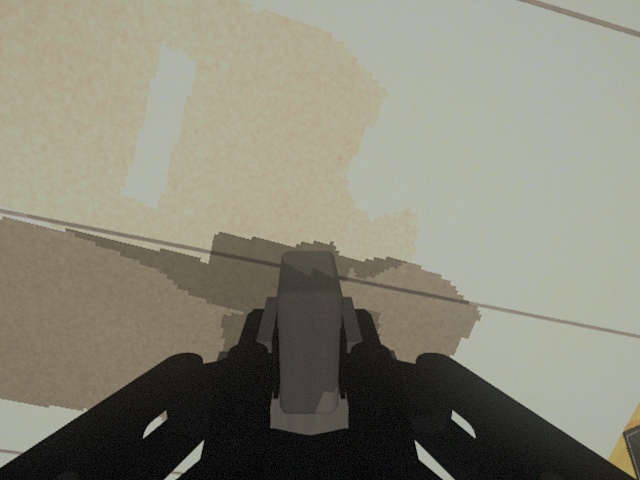

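Call:
play_rows --motion '[{"fingers":15,"delta_pos":[0.9,-0.8,0],"twist":0.4},{"fingers":15,"delta_pos":[0.8,-0.7,0],"twist":0},{"fingers":15,"delta_pos":[0.3,0,0],"twist":0},{"fingers":15,"delta_pos":[0,0,0],"twist":0}]'

```text
time: 8.07
eef_pos: [0.5414, 0.0877, 0.0369]
orientation: [0.574, 0.445, 0.555, -0.406]
force: [-0.5, 1.9, 6.7]
gripper_width: 0.0212
```

```bash
python3 - <<'E'
from h import *
go([.563,.0046,.037],np.radians(16))
cs={n:r.capture(n) for n in("scene","top")}
print([d["point"] for d in r.place_of("tray","scene")][:2])
cs["crops"]={"scene":[(180,340),(270,300)],"top":[(370,165),(400,165)]}
o=r.get_obs();M=rot(o["orientation"]);ty=np.arctan2(M[1,1],M[0,1])+np.pi/2
t=o["eef_pos"][:2]-.071*np.array([np.cos(ty),np.sin(ty)]); print(t)
overlay(cs,t,ty,(.591,-.0925),np.radians(16),"o2.png")
E
```

```text
t 8.0667 tcp [0.5414 0.0877 0.0369] yaw 16.0 tilt [ 0.055  0.028 -0.998] w 0.0212 F [-0.5  1.9  6.7]
delta cm [-0.12 -0.21  8.59] twist -0.0
[[318.3, 360.7], [457.2, 221.0]]
[0.56110819 0.01936451]
```

View pics/o2.png

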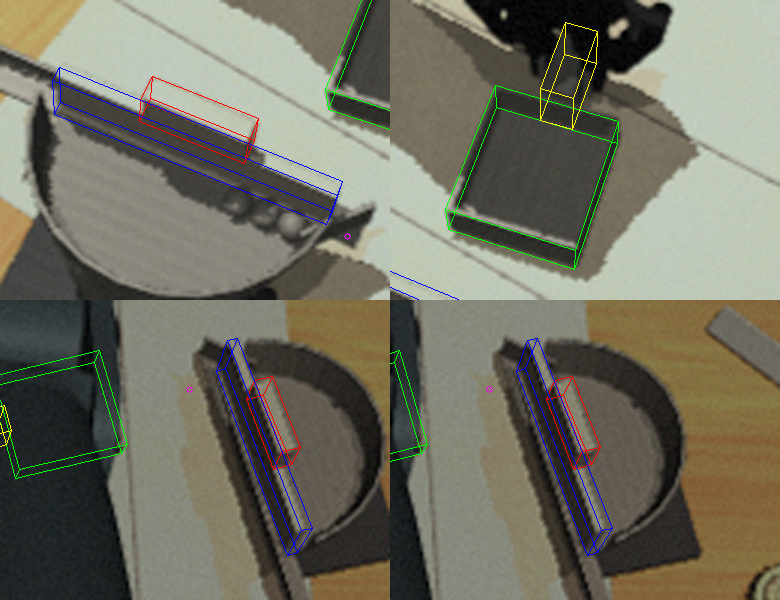

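Call:
play_rows --motion '[{"fingers":15,"delta_pos":[-0.3,0,0.5],"twist":0},{"fingers":15,"delta_pos":[0,-0.03,1.3],"twist":0},{"fingers":15,"delta_pos":[0,-0.03,1.5],"twist":0},{"fingers":15,"delta_pos":[0,-0.03,1.5],"twist":0},{"fingers":15,"delta_pos":[0,-0.03,1.5],"twist":0},{"fingers":15,"delta_pos":[0,0,1.2],"twist":0},{"fingers":15,"delta_pos":[0,0,0.8],"twist":0},{"fingers":15,"delta_pos":[0,0,0],"twist":0},{"fingers":15,"delta_pos":[0,0,0],"twist":0}]'

```text
time: 8.97
eef_pos: [0.5643, -0.0016, 0.0379]
orientation: [0.574, 0.445, 0.555, -0.406]
force: [-0.4, 2.0, 0.9]
gripper_width: 0.021
```

```bash
python3 - <<'E'
from h import *
go([.563,.0046,.034],np.radians(16))
E
```

```text
t 8.9667 tcp [ 0.5643 -0.0016  0.0379] yaw 15.9 tilt [ 0.055  0.028 -0.998] w 0.021 F [-0.4  2.   0.9]
delta cm [ 0.4   0.02 -0.63] twist -0.1
```

Call:
play_rows --motion '[{"fingers":15,"delta_pos":[0,0,-0.6],"twist":0},{"fingers":15,"delta_pos":[0.3,0,0],"twist":0},{"fingers":15,"delta_pos":[0.2,0,0],"twist":0},{"fingers":15,"delta_pos":[0,0,0],"twist":0}]'

```text
time: 9.3
eef_pos: [0.5631, 0.0052, 0.0338]
orientation: [0.575, 0.444, 0.554, -0.406]
force: [-1.1, -3.3, 1.8]
gripper_width: 0.0213
```

```bash
python3 - <<'E'
from h import *
go([.563,.0046,.034],np.radians(16))
E
```

```text
t 9.3 tcp [0.5631 0.0052 0.0338] yaw 16.1 tilt [ 0.056  0.025 -0.998] w 0.0213 F [-1.1 -3.3  1.8]
delta cm [-0.02 -0.02  0.06] twist 0.1
```

Call:
play_rows --motion '[{"fingers":100,"delta_pos":[0,0,0],"twist":0},{"fingers":100,"delta_pos":[0,0,0],"twist":0},{"fingers":100,"delta_pos":[0,0,0],"twist":0},{"fingers":100,"delta_pos":[0,0,0],"twist":0},{"fingers":100,"delta_pos":[0,0,0],"twist":0},{"fingers":100,"delta_pos":[-1,0,0],"twist":0},{"fingers":100,"delta_pos":[-2,0,0],"twist":0},{"fingers":100,"delta_pos":[-3,0,0],"twist":0},{"fingers":100,"delta_pos":[-4,0,0],"twist":0},{"fingers":100,"delta_pos":[-4,0,0],"twist":0},{"fingers":100,"delta_pos":[-4,0,0],"twist":0},{"fingers":100,"delta_pos":[-4,0,0],"twist":0},{"fingers":100,"delta_pos":[-2,0,0],"twist":0},{"fingers":100,"delta_pos":[0,0,0],"twist":0}]'

```text
time: 10.47
eef_pos: [0.5458, 0.0012, 0.286]
orientation: [0.573, 0.443, 0.557, -0.406]
force: [0.7, 0.3, 0.1]
gripper_width: 0.0852
```

```bash
python3 - <<'E'
from h import *
go([.465,-.142,.25],np.radians(-74))
E
```

```text
t 10.4667 tcp [0.5458 0.0012 0.286 ] yaw 16.2 tilt [ 0.05   0.028 -0.998] w 0.0852 F [0.7 0.3 0.1]
delta cm [  2.78 -11.93  11.55] twist -89.8
```

Call:
play_rows --motion '[{"fingers":100,"delta_pos":[0,-1.9,1.9],"twist":0},{"fingers":100,"delta_pos":[0.3,-2.5,2.4],"twist":0},{"fingers":100,"delta_pos":[0.3,-2.5,2.4],"twist":0},{"fingers":100,"delta_pos":[0.3,-2.5,2.4],"twist":0},{"fingers":100,"delta_pos":[0.3,-2.5,2.4],"twist":0},{"fingers":100,"delta_pos":[0,0,0],"twist":7},{"fingers":100,"delta_pos":[0,0,0],"twist":7},{"fingers":100,"delta_pos":[0,0,0],"twist":7},{"fingers":100,"delta_pos":[0,0,0],"twist":7},{"fingers":100,"delta_pos":[0,0,0],"twist":7},{"fingers":100,"delta_pos":[0,0,0],"twist":7},{"fingers":100,"delta_pos":[0,0,0],"twist":7},{"fingers":100,"delta_pos":[0,0,0],"twist":7},{"fingers":100,"delta_pos":[0,0,0],"twist":7},{"fingers":100,"delta_pos":[0,0,0],"twist":7},{"fingers":100,"delta_pos":[0,0,0],"twist":7},{"fingers":100,"delta_pos":[0,0,0],"twist":7},{"fingers":100,"delta_pos":[0,0,0],"twist":5},{"fingers":100,"delta_pos":[0,0,0],"twist":0}]'

```text
time: 12.05
eef_pos: [0.4523, -0.1439, 0.254]
orientation: [0.082, 0.716, 0.106, -0.685]
force: [0.5, 0.4, -0.4]
gripper_width: 0.0852
```

```bash
python3 - <<'E'
from h import *
go([.5245,-.125,.25],np.radians(-74))
cs={n:r.capture(n) for n in("scene","top","wrist")}
for n in cs:
  for q in("bowl","card","tray"): print(n,q,[(np.round(d["point"],1).tolist(),round(d["confidence"],2)) for d in r.place_of(q,n)][:3])
c=cs["wrist"];im=c["color"][:,:,::-1].copy()
by=np.radians(16)
B=frame([.591,-.0925,0],by); C=frame([.5245,-.125,.131],by,np.radians(10));z=np.zeros(2)
draw(c,im,box(0,0,-.015,.06,.014,.03),C,z,1,(0,0,255)); draw(c,im,box(0,0,-.063,.164,.008,.048),C,z,1,(255,0,0))
draw(c,im,box(0.03,0,0,.09,.082,.028),frame([.591,-.0925,0],by+np.pi/2),z,1,(0,255,0))
cv2.circle(im,tuple(proj(c,[.591,-.0925,0]).astype(int)),4,(255,0,255),1)
cv2.imwrite("pics/w4.png",im)
E
```

```text
t 12.05 tcp [ 0.4523 -0.1439  0.254 ] yaw -74.6 tilt [ 0.039  0.04  -0.998] w 0.0852 F [ 0.5  0.4 -0.4]
delta cm [ 0.76  0.1  -7.43] twist -0.6
scene bowl [([294.2, 418.4], 0.9)]
scene card []
scene tray [([301.8, 400.5], 0.8), ([458.9, 219.2], 0.66), ([273.0, 183.3], 0.6)]
top bowl [([434.0, 197.5], 0.8)]
top card [([459.7, 205.3], 0.92)]
top tray [([418.8, 200.5], 0.96), ([240.5, 348.8], 0.83), ([197.9, 171.5], 0.66)]
wrist bowl [([304.4, 58.1], 0.68)]
wrist card [([308.2, 143.7], 0.75)]
wrist tray [([270.5, 58.0], 0.68)]
```

View pics/w4.png

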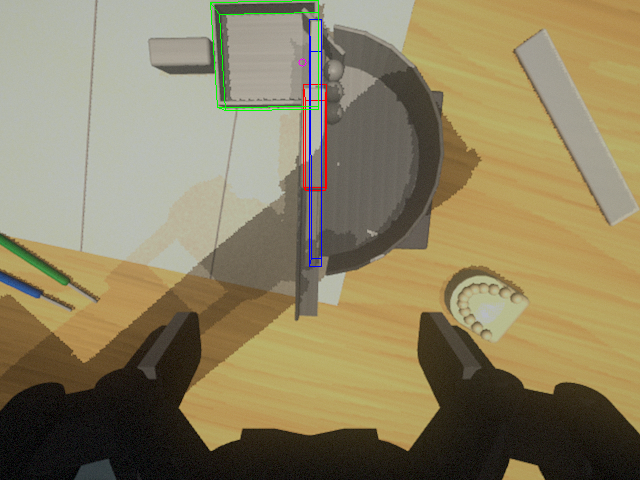

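Call:
play_rows --motion '[{"fingers":100,"delta_pos":[0.2,0,-2],"twist":-0.6},{"fingers":100,"delta_pos":[0.3,0,-2.5],"twist":0},{"fingers":100,"delta_pos":[0.3,0.1,-2.2],"twist":0},{"fingers":100,"delta_pos":[2,0,0],"twist":0},{"fingers":100,"delta_pos":[2,0,0],"twist":0},{"fingers":100,"delta_pos":[1,0,0],"twist":0},{"fingers":100,"delta_pos":[0,0,0],"twist":0},{"fingers":100,"delta_pos":[0,0,0],"twist":0}]'

```text
time: 13.32
eef_pos: [0.5244, -0.1246, 0.2002]
orientation: [0.088, 0.717, 0.11, -0.682]
force: [-0.7, 0.6, 0.1]
gripper_width: 0.0857
```

```bash
python3 - <<'E'
from h import *
go([.5245,-.125,.136],np.radians(-74))
c=r.capture("wrist");im=c["color"][:,:,::-1].copy()
print([(np.round(d["point"],1).tolist(),round(d["confidence"],2)) for d in r.place_of("card","wrist")][:3], proj(c,[.5245,-.125,.131]))
for d in r.place_of("card","wrist")[:1]: print(at_z(c,d["point"],.131))
C=frame([.5245,-.125,.131],np.radians(16),np.radians(10));z=np.zeros(2)
draw(c,im,box(0,0,-.015,.06,.014,.03),C,z,1,(0,0,255))
cv2.imwrite("pics/w5.png",im)
E
```

```text
t 13.3167 tcp [ 0.5244 -0.1246  0.2002] yaw -73.9 tilt [ 0.044  0.036 -0.998] w 0.0857 F [-0.7  0.6  0.1]
delta cm [6.41 0.19 0.34] twist 0.1
[([307.1, 281.9], 0.88)] [311.15281317 280.93866666]
[ 0.52333067 -0.12302487  0.131     ]
```

View pics/w5.png

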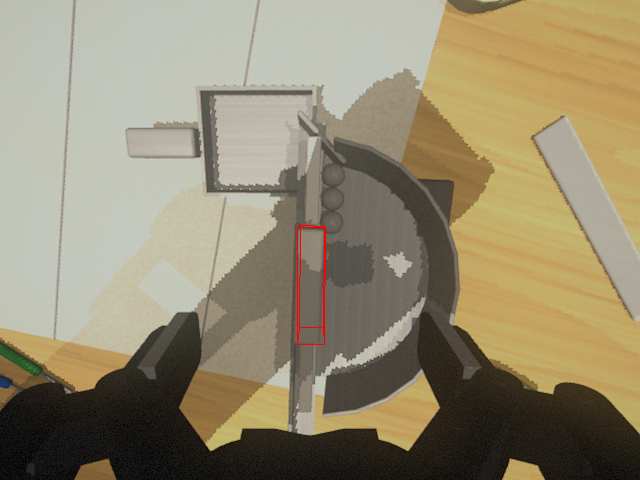

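The model outline matches the bar at (297–326, 225–345). The three balls are at (333, 172–222), and the tray is in place under the outlet corner. Descending.

Call:
play_rows --motion '[{"fingers":100,"delta_pos":[1.2,0.05,0.1],"twist":0},{"fingers":100,"delta_pos":[1.5,0.05,0.1],"twist":0},{"fingers":100,"delta_pos":[1.2,0.05,0.1],"twist":0},{"fingers":100,"delta_pos":[0.6,0,0],"twist":0},{"fingers":100,"delta_pos":[0,0,0],"twist":0}]'

```text
time: 13.88
eef_pos: [0.5262, -0.1274, 0.1574]
orientation: [0.09, 0.721, 0.107, -0.679]
force: [-0.1, -0.1, -0.1]
gripper_width: 0.0856
```

```bash
python3 - <<'E'
from h import *
go([.524,-.1245,.136],np.radians(-74))
E
```

```text
t 13.8833 tcp [ 0.5262 -0.1274  0.1574] yaw -73.9 tilt [ 0.055  0.031 -0.998] w 0.0856 F [-0.1 -0.1 -0.1]
delta cm [ 2.13 -0.31  0.26] twist 0.1
```

Call:
play_rows --motion '[{"fingers":100,"delta_pos":[0.8,-0.2,0.15],"twist":0},{"fingers":100,"delta_pos":[0.8,-0.1,0.15],"twist":0},{"fingers":100,"delta_pos":[0.4,0,0],"twist":0},{"fingers":100,"delta_pos":[0,0,0],"twist":0},{"fingers":100,"delta_pos":[0,0,0],"twist":0}]'

```text
time: 14.3
eef_pos: [0.5238, -0.1248, 0.1363]
orientation: [0.091, 0.721, 0.106, -0.679]
force: [-0.6, 0.4, 0.8]
gripper_width: 0.0853
```

```bash
python3 - <<'E'
from h import *
go([.524,-.1245,.136],np.radians(-74))
E
```

```text
t 14.3 tcp [ 0.5238 -0.1248  0.1363] yaw -73.9 tilt [ 0.057  0.03  -0.998] w 0.0853 F [-0.6  0.4  0.8]
delta cm [ 0.04 -0.03 -0.02] twist 0.1
```

Call:
play_rows --motion '[{"fingers":25,"delta_pos":[0,0,0],"twist":0},{"fingers":25,"delta_pos":[0,0,0],"twist":0},{"fingers":25,"delta_pos":[0,0,0],"twist":0},{"fingers":25,"delta_pos":[0,0,0],"twist":0},{"fingers":25,"delta_pos":[0,0,0],"twist":0},{"fingers":8,"delta_pos":[0,0,0],"twist":0},{"fingers":8,"delta_pos":[0,0,0],"twist":0},{"fingers":8,"delta_pos":[0,0,0],"twist":0},{"fingers":8,"delta_pos":[0,0,0],"twist":0},{"fingers":8,"delta_pos":[0,0,0],"twist":0}]' --newtons 30

```text
time: 15.13
eef_pos: [0.5249, -0.1252, 0.1381]
orientation: [0.092, 0.722, 0.106, -0.678]
force: [0.2, 0.2, 0.4]
gripper_width: 0.0138
```

```bash
python3 - <<'E'
from h import *
o=r.get_obs(); s=np.radians(10); b=np.array([np.cos(np.radians(16)),np.sin(np.radians(16)),0])
go(o["eef_pos"]-.038*np.cos(s)*b+[0,0,.038*np.sin(s)],np.radians(-74)); print(o["eef_pos"])
E
```

```text
t 15.1333 tcp [ 0.5249 -0.1252  0.1381] yaw -73.9 tilt [ 0.059  0.029 -0.998] w 0.0138 F [0.2 0.2 0.4]
delta cm [-0.9  -0.01  3.69] twist 0.1
[ 0.52490486 -0.12522582  0.13813805]
```

Call:
play_rows --motion '[{"fingers":8,"delta_pos":[-0.1,0,0.4],"twist":0},{"fingers":8,"delta_pos":[-0.15,0,0.6],"twist":0},{"fingers":8,"delta_pos":[-0.15,0,0.6],"twist":0},{"fingers":8,"delta_pos":[-0.12,0,0.5],"twist":0},{"fingers":8,"delta_pos":[0,0,0],"twist":0}]'

```text
time: 15.55
eef_pos: [0.5027, -0.1315, 0.1424]
orientation: [0.092, 0.722, 0.106, -0.677]
force: [-0.6, -0.9, -0.5]
gripper_width: 0.0134
```

```bash
cat >> h.py <<'E'
def slide():
    g=np.array([.5249,-.1252,.1381]); s=np.radians(10); b=np.array([np.cos(np.radians(16)),np.sin(np.radians(16)),0])
    o=r.get_obs(); v=o["eef_pos"]-g; print("slid",-v@b,"side",v@[-b[1],b[0],0],"up",v[2],"torque",np.round(o["torque"],2))
    go(g-.039*np.cos(s)*b+[0,0,.039*np.sin(s)],np.radians(-74))
E
python3 -c "
from h import *
slide()"
```

```text
slid 0.02309981427210474 side 3.605377192410102e-05 up 0.004274219928920547 torque [-0.02  0.04 -0.01]
t 15.55 tcp [ 0.5027 -0.1315  0.1424] yaw -73.9 tilt [ 0.06   0.029 -0.998] w 0.0134 F [-0.6 -0.9 -0.5]
delta cm [-0.35 -0.    1.51] twist 0.1
```

Low forces and sliding along the track. Finish the slide, then wait.

Call:
play_rows --motion '[{"fingers":8,"delta_pos":[-0.12,0,0.5],"twist":0},{"fingers":8,"delta_pos":[-0.12,0,0.5],"twist":0},{"fingers":8,"delta_pos":[-0.1,0,0.4],"twist":0},{"fingers":8,"delta_pos":[0,0,0],"twist":0},{"fingers":8,"delta_pos":[0,0,0],"twist":0}]'

```text
time: 15.97
eef_pos: [0.4869, -0.1362, 0.1453]
orientation: [0.091, 0.722, 0.105, -0.677]
force: [0.6, 0.5, 0.3]
gripper_width: 0.0133
```

```bash
python3 -c "
from h import *
slide()"
```

```text
slid 0.03957007448638979 side -0.0001302369241549426 up 0.007180775535287676 torque [ 0.06 -0.04  0.03]
t 15.9667 tcp [ 0.4869 -0.1362  0.1453] yaw -74.0 tilt [ 0.061  0.029 -0.998] w 0.0133 F [0.6 0.5 0.3]
delta cm [ 0.05 -0.01 -0.11] twist 0.0
```

Call:
play_rows --motion '[{"fingers":8,"delta_pos":[0,0,0],"twist":0},{"fingers":8,"delta_pos":[0,0,0],"twist":0},{"fingers":8,"delta_pos":[0,0,0],"twist":0},{"fingers":8,"delta_pos":[0,0,0],"twist":0},{"fingers":8,"delta_pos":[0,0,0],"twist":0},{"fingers":8,"delta_pos":[0,0,0],"twist":0},{"fingers":8,"delta_pos":[0,0,0],"twist":0},{"fingers":8,"delta_pos":[0,0,0],"twist":0},{"fingers":8,"delta_pos":[0,0,0],"twist":0},{"fingers":8,"delta_pos":[0,0,0],"twist":0},{"fingers":8,"delta_pos":[0,0,0],"twist":0},{"fingers":8,"delta_pos":[0,0,0],"twist":0},{"fingers":8,"delta_pos":[0,0,0],"twist":0},{"fingers":8,"delta_pos":[0,0,0],"twist":0},{"fingers":8,"delta_pos":[0,0,0],"twist":0},{"fingers":8,"delta_pos":[0,0,0],"twist":0},{"fingers":8,"delta_pos":[0,0,0],"twist":0},{"fingers":8,"delta_pos":[0,0,0],"twist":0},{"fingers":8,"delta_pos":[0,0,0],"twist":0},{"fingers":8,"delta_pos":[0,0,0],"twist":0}]'

```text
time: 17.63
eef_pos: [0.487, -0.1362, 0.1452]
orientation: [0.091, 0.722, 0.106, -0.678]
force: [0.1, 0.4, 1.3]
gripper_width: 0.0131
```

Call:
play_rows --motion '[{"fingers":8,"delta_pos":[0,0,0],"twist":0},{"fingers":8,"delta_pos":[0,0,0],"twist":0},{"fingers":8,"delta_pos":[0,0,0],"twist":0},{"fingers":8,"delta_pos":[0,0,0],"twist":0},{"fingers":8,"delta_pos":[0,0,0],"twist":0},{"fingers":8,"delta_pos":[0,0,0],"twist":0},{"fingers":8,"delta_pos":[0,0,0],"twist":0},{"fingers":8,"delta_pos":[0,0,0],"twist":0},{"fingers":8,"delta_pos":[0,0,0],"twist":0},{"fingers":8,"delta_pos":[0,0,0],"twist":0},{"fingers":8,"delta_pos":[0,0,0],"twist":0},{"fingers":8,"delta_pos":[0,0,0],"twist":0},{"fingers":8,"delta_pos":[0,0,0],"twist":0},{"fingers":8,"delta_pos":[0,0,0],"twist":0},{"fingers":8,"delta_pos":[0,0,0],"twist":0},{"fingers":8,"delta_pos":[0,0,0],"twist":0},{"fingers":8,"delta_pos":[0,0,0],"twist":0},{"fingers":8,"delta_pos":[0,0,0],"twist":0},{"fingers":8,"delta_pos":[0,0,0],"twist":0},{"fingers":8,"delta_pos":[0,0,0],"twist":0}]'

```text
time: 19.3
eef_pos: [0.487, -0.1362, 0.1452]
orientation: [0.092, 0.722, 0.106, -0.678]
force: [0.5, -1.4, -0.6]
gripper_width: 0.0133
```

```bash
python3 - <<'E'
from h import *
slide()
cs={n:r.capture(n) for n in("wrist","scene")}
for n in cs: print(n,[(np.round(d["point"],1).tolist(),round(d["confidence"],2)) for d in r.place_of("ball_a",n)])
w=cs["wrist"]["color"][:400,100:500]; s=cv2.resize(cs["scene"]["color"][330:480,170:370],(400,300))
w=np.vstack([w,np.zeros((0,400,3),np.uint8)]); s=np.vstack([s,np.zeros((100,400,3),np.uint8)])
cv2.imwrite("pics/w6.png",np.hstack([w,s])[:,:,::-1])
E
```

```text
slid 0.0394814889658429 side -0.00012839679343094922 up 0.007099388603249657 torque [-0.03  0.04 -0.05]
t 19.3 tcp [ 0.487  -0.1362  0.1452] yaw -73.9 tilt [ 0.059  0.029 -0.998] w 0.0133 F [ 0.5 -1.4 -0.6]
delta cm [ 0.04 -0.01 -0.11] twist 0.1
wrist [([260.7, 46.4], 0.92), ([233.6, 33.1], 0.79), ([203.3, 82.5], 0.74)]
scene [([311.4, 409.9], 0.61), ([305.5, 387.1], 0.59), ([319.3, 402.8], 0.41)]
```

View pics/w6.png

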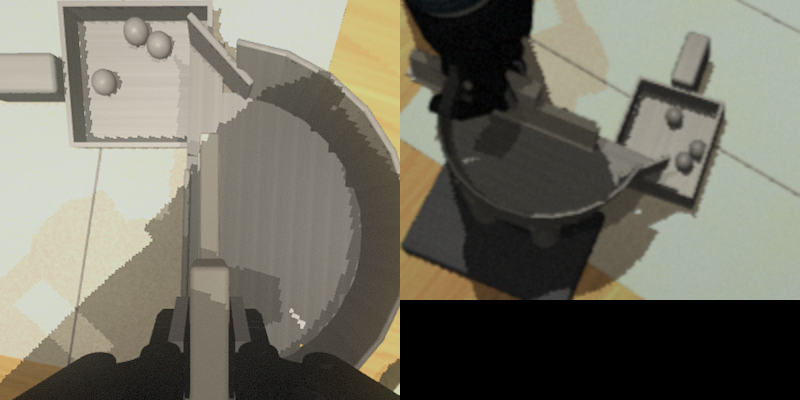

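All three balls are in the tray, at (105,82), (136,31) and (159,44) in the left crop, and the card is still held. Now I'll let go and rise.

Call:
play_rows --motion '[{"fingers":100,"delta_pos":[0,0,0],"twist":0},{"fingers":100,"delta_pos":[0,0,0],"twist":0},{"fingers":100,"delta_pos":[0,0,0],"twist":0},{"fingers":100,"delta_pos":[0,0,0],"twist":0},{"fingers":100,"delta_pos":[0,0,0],"twist":0},{"fingers":100,"delta_pos":[-0.8,0,0],"twist":0},{"fingers":100,"delta_pos":[-1.5,0,0],"twist":0},{"fingers":100,"delta_pos":[-2,0,0],"twist":0},{"fingers":100,"delta_pos":[-3,0,0],"twist":0},{"fingers":100,"delta_pos":[-3,0,0],"twist":0},{"fingers":100,"delta_pos":[-2,0,0],"twist":0},{"fingers":100,"delta_pos":[0,0,0],"twist":0},{"fingers":100,"delta_pos":[0,0,0],"twist":0}]'

```text
time: 20.58
eef_pos: [0.4783, -0.1395, 0.2755]
orientation: [0.091, 0.722, 0.106, -0.678]
force: [0.5, 0.5, -1.0]
gripper_width: 0.0852
```

```bash
python3 - <<'E'
from h import *
slide()
cs={n:r.capture(n) for n in("wrist","scene")}
for n in cs:
  for q in("ball_a","card"): print(n,q,[(np.round(d["point"],1).tolist(),round(d["confidence"],2)) for d in r.place_of(q,n)])
w=cs["wrist"]["color"][:400,100:500]; s=cv2.resize(cs["scene"]["color"][330:480,170:370],(400,300))
s=np.vstack([s,np.zeros((100,400,3),np.uint8)])
cv2.imwrite("pics/w7.png",np.hstack([w,s])[:,:,::-1])
E
```

```text
slid 0.04868584191124839 side -0.0008822975288211133 up 0.1373926587830694 torque [-0.01 -0.03 -0.04]
t 20.5833 tcp [ 0.4783 -0.1395  0.2755] yaw -73.9 tilt [ 0.058  0.029 -0.998] w 0.0852 F [ 0.5  0.5 -1. ]
delta cm [13.1   0.07 -0.19] twist 0.1
wrist ball_a [([243.0, 98.0], 0.58), ([277.5, 73.5], 0.56), ([262.3, 67.1], 0.48)]
wrist card [([303.1, 240.9], 0.76)]
scene ball_a [([308.2, 387.1], 0.56), ([313.6, 410.4], 0.55), ([319.4, 402.2], 0.54), ([294.6, 418.1], 0.51)]
scene card [([222.7, 372.8], 0.64), ([317.4, 403.6], 0.6)]
```

View pics/w7.png

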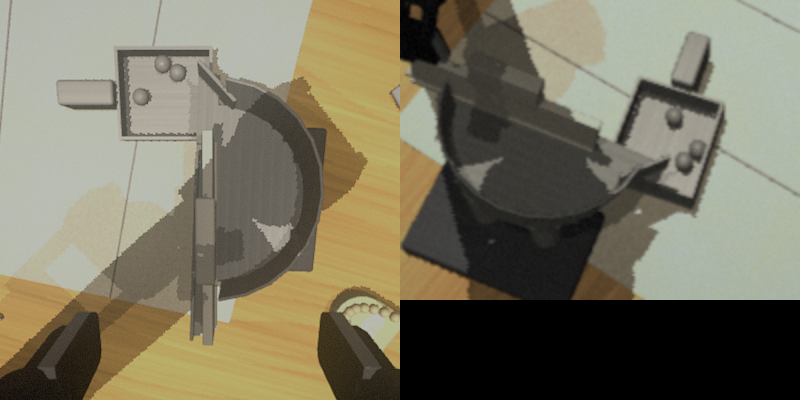

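The card stands on the rim, drawn back with the gap open. Three balls are in the tray, and the gripper is clear.

```bash
python3 -c "
from h import *
print(r.sign_off())"
```

```text
the job is handed in; nothing more can be done
None
```

I set the steel tray under the outlet corner, drew the card back, and let all three balls roll into the tray. I handed the job in at about 20.7 s of the 48 s allowed; sign-off gives no verdict.

- **Tray:** it stands with its handle pointing straight out of the mouth and its origin about 30 mm out. The wrist picture matched the planned position to within a few mm.
- **Card:** I drew it back about 40 mm along the rim, rising 7 mm with the track. I held it until a picture showed all three balls in the tray, then let go.
- **Last checks:** the final wrist and scene pictures show three balls in the tray, none left in the bowl, the card standing on the rim and the gripper clear of everything. The highest force I saw was about 7 N, read only at the end of each move.
- **Disagreements:** in the last scene picture the ball detector also gave a fourth hit at (295, 418), and the card detector a second hit on the tray. I took both as false, since neither shows in the pictures.
- **Small flaw:** the tool leaned up to about 4° from vertical during the moves, and it did not affect either grasp.

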